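# Sort the job tray and tip the keys into the wash tub

## Robot

A 7-joint arm with a two-finger parallel gripper is mounted at the origin on the work surface. World frame = base frame: x ahead of the robot, y to its left, z up, the work surface at z = 0. Lengths are in mm, angles in rad, forces in N, time in s.
With the tool pointing down it reaches from about 425 to 1025 mm from the base axis. Payload 3.6 kg.
Tool frame: the origin (TCP) lies between the finger pads; the fingertips stand 17 mm ahead of it and the grasp point (between the pads) lies 2 mm behind it; y points along the fingers, z is the direction in which the jaws open and shut, and the axes are right-handed (so a half turn about y gives the same grasp; the last joint's range is limited). The gripper opens to 85 mm and grips with 20 to 120 N. Pads are 22 mm wide; open, the fingers measure 114 mm over their backs; the gripper's body (76 mm by 85 mm) begins 54 mm behind the grasp point. The pads swing forward as they close: fully open they stand 13 mm farther back than shut.
Start: joints at [-1.276, 0.591, 0.048, 1.609, -0.033, 0.943, -0.034], TCP at [274.156, 671.169, 248.302] pointing down, gripper open.
Joint ranges: [-2.69, 2.69], [-0.47, 2.24], [-1.27, 1.36], [0.19, 2.51], [-1.53, 4.68], [0.08, 2.07], [-3.09, 3.09]. Speed limits (rad/s): [2.57, 2.57, 3.14, 3.14, 3.14, 3.14, 3.14].

## Interface

Orientations are given as a rotation vector (axis times angle).
In Python, from rig import readout, imaging, arm gives the robot as it stands.
- The arm moves only by the tool arm_command, never from a script. Its argument "increments" is a list of rows, each a list of 5 numbers: the shift along the tool's x, y, z in units of 30 mm (1.0 is 30 mm), then the turn about the tool's y in units of 5 degrees (1.0 is 5 degrees), then the opening, from -1 (shut) to 1 (fully open), so that 0 is half open. In form: [[dx, dy, dz, twist, hand], ...]. A call has 1 to 5 rows; each row is the pose to reach, as a shift and turn from the pose commanded when the call began, along the tool's axes at that moment; what a row does not reach only later rows make up. A row lasts 1/8 s, in which the tool goes at most 62.5 mm and 10.7 degrees, less where a joint would pass 70% of its speed; a pose out of reach is approached as far as the arm can. A call with a gripper value outside its range is refused whole. The fingers move at their own pace and stop on an object; "grip_force" is the grip in N (left out, the last holds). Time passes only in rows, so rows that repeat a pose let the fingers close. It gives the time, the measured TCP pose, the force and the opening at its end, in the units of the state.
- readout.read_state(): the state, without advancing time (a new reading comes with each control period).
- imaging.read_camera(name): name is "scene" or "top" or "wrist"; returns the picture (400x640x3 uint8, blue, green, red); there is no depth.
- imaging.calibration(name): a dict with "camera_matrix" (3x3 intrinsics, pixels), "R" (3x3) and "t" (3): a world point X has camera coordinates R X + t. Camera axes: x right, y down, z forward; pixel columns grow to the right and rows downward; lengths in mm; the calibration is good to about 2 mm. A picture is of the moment at which its call begins: read the wrist's pose just before it. calibration takes no time and is no camera call; for the wrist camera it gives the pose at the moment of the call.
- arm.close_job(): hands the job in, once; it reports no verdict.
The state is a dict: "time_s": time; "joints": joint angles; "joint_vel": joint speeds; "effort": joint torques, N m; "tcp_pos": TCP position; "eef_rot": TCP orientation; "ft_force": force on the tool from outside, world axes, zero at the start; "moment": the same for the moment, N m; "finger_gap": opening from 0.0 (shut) to 1.0 (fully open).
Only numpy, scipy, OpenCV 4.12 (cv2) and the standard library are available. Lean on these libraries where they do the work, as an engineer would, in place of code of your own. Each camera call takes 0.05 s, during which the arm holds its last target. There are 200 camera calls.

## Task

Sort the job tray on the drawer chest: first put every black resin barrel into the felt-lined wooden box, because resin must stay out of the wash. Then bring the tray to the steel wash tub, hook its pouring lip over the near rim and, using that rim as the pivot, swing its handle end up and over so that all the nickel keys tip into the tub. Finally put the empty tray back flat on top of the chest, and leave the other things on the bench where they are.

Things in the scene. Friction and masses are not known exactly. Their poses are not given: they have to be found in the camera images.
- tray_mid (a point): sheet-metal job tray, loose on the chest's cork top; point: centre of its floor's underside; z up, +y to its bar handle, -y to its pouring lip. Floor 3 mm thick, 216 mm wide inside (x), y = -65 to +65 mm; side and rear walls 28 mm high; no front wall but a ramp rising 26 degrees from y = -65 to -110 mm, with 26 mm cheeks, ending in a flat lip. About 0.55 kg empty
- tray_bar (a point): middle of the tray's round bar handle, 8 mm thick, 110 mm between its legs, along the tray's x, at (0, +116, +26) mm from tray_mid: 48 mm behind the rear wall, 26 mm above the chest top. Pinched across from above it slides the tray, and the tray can turn about the bar between the finger pads (easily with a light grip of 3 to 10 N)
- tray_lip (a point): middle of the crease under the tray where the ramp meets the flat lip, at (0, -110, +22) mm from tray_mid; the lip goes on 14 mm further (-y), 3 mm thick, 222 mm wide. The crease sits on the tub rim: the lip then hangs inside the tub as the bar is swung up, with the rim as pivot. Bar to crease is 226 mm
- tub_rim (a point): middle of the top of the tub's near rim, the long side next to the chest; z up, x along this rim, +y to the chest, -y into the tub. The rim is a round bead 8 mm thick, its top 92 mm above the worktop (12 mm above the chest top, 10 mm below the tray's crease when the tray stands on the chest)
- tub: open rectangular stainless wash tub screwed to the worktop, 264 mm (x) by 170 mm (y) over its rim beads, walls 4 mm thick, 92 mm high, inner floor 4 mm above the worktop; origin centre of its underside; +y points to the chest. 10 to 33 mm clear between it and the chest
- chest: low wooden drawer chest fixed on the worktop, 250 mm (x) by 280 mm (y), flat cork top 80 mm above the worktop; origin centre of its underside; -y points to the tub; it does not move
- barrel_box: shallow open wooden box lined with felt, fixed on the worktop, 170 mm (x) by 150 mm (y) outside, walls 6 mm, 34 mm high, inner floor 6 to 7 mm above the worktop; origin centre of its underside; z up
- barrel1_c (a point): a black resin clarinet barrel with a nickel ring at each end: a plain cylinder 34 mm in diameter and 65 mm long, about 60 g, stood on end in the tray; this point is its centre, z along its axis. May be absent
- barrel2_c (a point): a black resin clarinet barrel with a nickel ring at each end: a plain cylinder 34 mm in diameter and 65 mm long, about 60 g, stood on end in the tray; this point is its centre, z along its axis. May be absent
- barrel3_c (a point): a black resin clarinet barrel with a nickel ring at each end: a plain cylinder 34 mm in diameter and 65 mm long, about 60 g, stood on end in the tray; this point is its centre, z along its axis. May be absent
- barrel4_c (a point): a black resin clarinet barrel with a nickel ring at each end: a plain cylinder 34 mm in diameter and 65 mm long, about 60 g, stood on end in the tray; this point is its centre, z along its axis. May be absent
- barrel5_c (a point): a black resin clarinet barrel with a nickel ring at each end: a plain cylinder 34 mm in diameter and 65 mm long, about 60 g, stood on end in the tray; this point is its centre, z along its axis. May be absent
- key1_c (a point): a nickel trill key lying in the tray: a hinge tube 8 mm thick and 96 mm long along x, with a pad cup (15 mm wide) 14 mm to one side and a finger touch 9 mm to the other, about 20 g; this point is the centre of the tube. May be absent
- key2_c (a point): a nickel trill key lying in the tray: a hinge tube 8 mm thick and 96 mm long along x, with a pad cup (15 mm wide) 14 mm to one side and a finger touch 9 mm to the other, about 20 g; this point is the centre of the tube. May be absent
- key3_c (a point): a nickel trill key lying in the tray: a hinge tube 8 mm thick and 96 mm long along x, with a pad cup (15 mm wide) 14 mm to one side and a finger touch 9 mm to the other, about 20 g; this point is the centre of the tube. May be absent
- key4_c (a point): a nickel trill key lying in the tray: a hinge tube 8 mm thick and 96 mm long along x, with a pad cup (15 mm wide) 14 mm to one side and a finger touch 9 mm to the other, about 20 g; this point is the centre of the tube. May be absent
- pad_jar_c (a point): glass pad jar, 72 mm wide and 85 mm high, bystander, centre
- bell_c (a point): black clarinet bell standing on its wide end, 116 mm wide, 105 mm high, bystander, centre
- oil_c (a point): amber oil bottle, 40 mm wide, 85 mm high, bystander, centre
- driver_grip (a point): screwdriver lying on the worktop, 170 mm long, bystander, point on its handle
- cork_block_c (a point): cork block 70 x 50 x 30 mm, bystander, centre

How it is judged (in metres and radians):
On the way, in this order (a step that is already met when the one before it is completed fails the run):
1. every barrel is in the felt-lined box (x of barrel1_c in the frame of barrel_box between -0.079 and 0.079 m and y of barrel1_c in the frame of barrel_box between -0.069 and 0.069 m and z of barrel1_c in the frame of barrel_box between 0 and 0.055 m and x of barrel2_c in the frame of barrel_box between -0.079 and 0.079 m and y of barrel2_c in the frame of barrel_box between -0.069 and 0.069 m and z of barrel2_c in the frame of barrel_box between 0 and 0.055 m and x of barrel3_c in the frame of barrel_box between -0.079 and 0.079 m and y of barrel3_c in the frame of barrel_box between -0.069 and 0.069 m and z of barrel3_c in the frame of barrel_box between 0 and 0.055 m and x of barrel4_c in the frame of barrel_box between -0.079 and 0.079 m and y of barrel4_c in the frame of barrel_box between -0.069 and 0.069 m and z of barrel4_c in the frame of barrel_box between 0 and 0.055 m and x of barrel5_c in the frame of barrel_box between -0.079 and 0.079 m and y of barrel5_c in the frame of barrel_box between -0.069 and 0.069 m and z of barrel5_c in the frame of barrel_box between 0 and 0.055 m), for 0.2 s.
2. the tray bears on the tub rim with its lip and is swung up past 29 degrees (angle between tray_mid's own z axis and vertical above 0.5 rad and not (y of tray_lip in the frame of tub_rim above 0.03 m or y of tray_lip in the frame of tub_rim below -0.04 m or z of tray_lip in the frame of tub_rim above 0.035 m or z of tray_lip in the frame of tub_rim below -0.04 m) and contact force between tray and tub above 0.2 N), for 0.1 s.
3. all keys are in the tub (x of key1_c in the frame of tub between -0.128 and 0.128 m and y of key1_c in the frame of tub between -0.081 and 0.081 m and z of key1_c in the frame of tub between 0 and 0.09 m and x of key2_c in the frame of tub between -0.128 and 0.128 m and y of key2_c in the frame of tub between -0.081 and 0.081 m and z of key2_c in the frame of tub between 0 and 0.09 m and x of key3_c in the frame of tub between -0.128 and 0.128 m and y of key3_c in the frame of tub between -0.081 and 0.081 m and z of key3_c in the frame of tub between 0 and 0.09 m and x of key4_c in the frame of tub between -0.128 and 0.128 m and y of key4_c in the frame of tub between -0.081 and 0.081 m and z of key4_c in the frame of tub between 0 and 0.09 m), for 0.2 s.
At the end, for the whole second after the job is handed in: every barrel present lies or stands inside the felt-lined box, every key present is inside the tub below its rim, and the tray stands flat (within 3 degrees) on top of the chest, its middle within 80 mm (x) and 100 mm (y) of the chest's centre (all of step 1 and all of step 3 and x of tray_mid in the frame of chest between -0.08 and 0.08 m and y of tray_mid in the frame of chest between -0.1 and 0.1 m and z of tray_mid in the frame of chest between 0.072 and 0.09 m and angle between tray_mid's own z axis and vertical below 0.06 rad); the robot touches nothing.
It fails at once if the tray is tipped steeply (over 35 degrees) anywhere but with its lip at the tub's near rim (angle between tray_mid's own z axis and vertical above 0.61 rad and (y of tray_lip in the frame of tub_rim above 0.03 m or y of tray_lip in the frame of tub_rim below -0.075 m or z of tray_lip in the frame of tub_rim above 0.045 m or z of tray_lip in the frame of tub_rim below -0.04 m)).
It fails at once if a bystander (pad jar, bell, oil bottle, screwdriver, cork block) is pushed more than 30 mm or knocked over (distance of any of pad_jar_c, bell_c, oil_c, driver_grip, cork_block_c from where it was at the start of the episode above 0.03 m).
Of barrel1, barrel2, barrel3, barrel4, barrel5 only 3 to 5 are there at a start; the rules pass over those that are not, and their reading is None.
Of key1, key2, key3, key4 only 2 to 4 are there at a start; the rules pass over those that are not, and their reading is None.
At some moment in a run one of barrel1, barrel2, barrel3, barrel4, barrel5 may be knocked a few centimetres aside while the robot is not near it.
It also fails if it takes over 210 s, if anything falls off the work surface, if the arm or the gripper's body presses on something with over 40 N, if the wrist force passes 120 N, or if a joint passes its speed limit or range.

## Working session

There is one attempt and no reset: what is moved stays moved. The work goes in short steps, Python scripts to look and compute and a tool call to move; the robot and the scene stay as the last step left them, time stands still between calls to the robot, and variables do not carry over. Pictures are saved under pics/ and viewed, about 12 in all and at most 16, crops included, and the job is handed in when it is done.

Besides the shell and the picture viewer there is one more tool, called as name([rows], argument=value, ...), one row to a line, values as JSON. arm_command: Moves the arm, as the interface text tells. Its arguments: {"type":"object","properties":{"increments":{"type":"array"},"grip_force":{"type":"number"}},"required":["increments"]}

```bash
ls; mkdir -p pics; python3 - <<'E'
from rig import readout, imaging, arm
import cv2, numpy as np
s=readout.read_state(); print(s)
for n in ("top","scene"):
    im=imaging.read_camera(n); cv2.imwrite(f"pics/{n}0.png",im)
    c=imaging.calibration(n); print(n,{k:np.round(v,3).tolist() for k,v in c.items()})
c=imaging.calibration("wrist");print({k:np.round(v,3).tolist() for k,v in c.items()})
E
```

```text
pics
{'time_s': 0.0, 'joints': array([-1.27651336,  0.59215992,  0.04831568,  1.60981276, -0.03332576,
        0.94268552, -0.03371518]), 'joint_vel': array([ 0.00113706,  0.00099907,  0.00176447, -0.00130901, -0.00080903,
       -0.00044863,  0.00058584]), 'effort': array([ 1.20816744e-04, -5.48680472e+01,  1.54675238e+00, -1.98125088e+01,
        9.38447920e-03,  8.83666420e-03,  2.13721073e-06]), 'tcp_pos': array([273.84927969, 670.44897717, 247.11546045]), 'eef_rot': array([-1.55155076,  0.30453531, -0.30403054]), 'ft_force': array([-0.16188435,  0.2161969 ,  0.72305484]), 'moment': array([ 0.03799594, -0.04969874,  0.01842357]), 'finger_gap': 0.998107461623715}
top {'camera_matrix': [[507.094, 0.0, 321.421], [0.0, 507.094, 202.254], [0.0, 0.0, 1.0]], 'R': [[0.02, -1.0, -0.01], [-0.984, -0.018, -0.178], [0.177, 0.013, -0.984]], 't': [66.713, 573.996, 1228.49]}
scene {'camera_matrix': [[381.219, 0.0, 326.024], [0.0, 381.219, 200.195], [0.0, 0.0, 1.0]], 'R': [[0.761, 0.649, -0.005], [0.545, -0.643, -0.539], [-0.353, 0.407, -0.842]], 't': [-455.945, -201.052, 1209.956]}
{'camera_matrix': [[349.952, 0.0, 315.531], [0.0, 349.952, 194.289], [0.0, 0.0, 1.0]], 'R': [[0.377, 0.926, -0.003], [0.888, -0.361, 0.285], [0.263, -0.11, -0.959]], 't': [-723.37, -37.889, 380.037]}
```

View pics/top0.png

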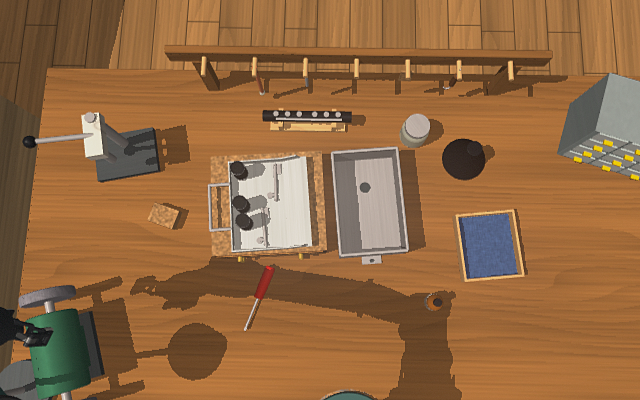

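View pics/scene0.png

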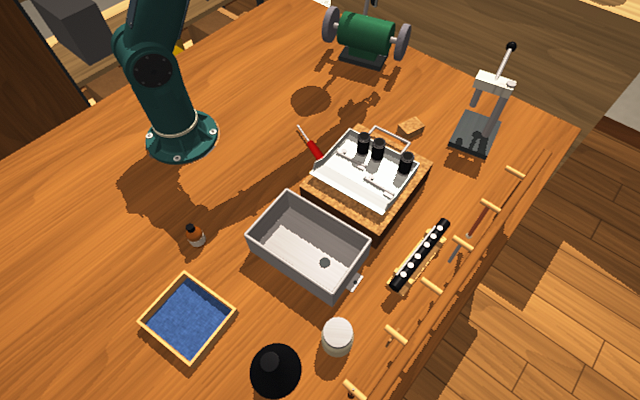

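The top view shows the chest and tray on the left, with three barrels near (238,170), (240,203) and (244,221) and keys near (278,180) and (264,233). The tub is in the middle at (370,200) and the box at (490,245). The bystanders are clear of all of these.

```bash
cat > h.py <<'E'
from rig import readout, imaging, arm
import cv2, numpy as np
from scipy.spatial.transform import Rotation as Rn
def pix2w(c,uv,z):
    K,R,t=[np.array(c[k],float) for k in("camera_matrix","R","t")]
    C=-R.T@t; uv=np.atleast_2d(uv).astype(float)
    d=(R.T@np.linalg.inv(K)@np.c_[uv,np.ones(len(uv))].T).T
    return C+d*((z-C[2])/d[:,2])[:,None]
def w2pix(c,X):
    K,R,t=[np.array(c[k],float) for k in("camera_matrix","R","t")]
    p=(K@(R@np.atleast_2d(X).T+t[:,None])).T
    return p[:,:2]/p[:,2:]
def snap(n,f=None):
    c=imaging.calibration(n); im=imaging.read_camera(n)
    if f: cv2.imwrite("pics/"+f,im)
    return c,im
def two(c1,u1,c2,u2):
    A=[];b=[]
    for c,u in((c1,u1),(c2,u2)):
        K,R,t=[np.array(c[k],float) for k in("camera_matrix","R","t")]
        C=-R.T@t; d=R.T@np.linalg.inv(K)@np.r_[u,1]; d/=np.linalg.norm(d); P=np.eye(3)-np.outer(d,d); A.append(P); b.append(P@C)
    return np.linalg.solve(sum(A),sum(b))
def tool():
    s=readout.read_state(); return s["tcp_pos"],Rn.from_rotvec(s["eef_rot"]).as_matrix(),s
def delta(target,q=None):
    p,R,s=tool(); return np.round(R.T@(np.array(target)-p)/30,2)
E
python3 - <<'E'
from h import *
c=imaging.calibration("top"); im=cv2.imread("pics/top0.png")
hsv=cv2.cvtColor(im,cv2.COLOR_BGR2HSV)
p,R,s=tool(); print("tool axes cols",np.round(R,3).tolist())
# box blue
m=cv2.inRange(hsv,(100,80,40),(130,255,255)); m[:190]=0
cn=max(cv2.findContours(m,0,2)[0],key=cv2.contourArea); r=cv2.minAreaRect(cn); print("felt rect",r, pix2w(c,cv2.boxPoints(r),7).round(1).tolist(), pix2w(c,r[0],7).round(1))
# tub rim eyeballed corners (outer)
print("tub",pix2w(c,[(332,152),(400,148),(409,251),(338,256)],92).round(0).tolist())
print("chest",pix2w(c,[(211,157),(322,153),(326,250),(212,256)],80).round(0).tolist())
print("bar",pix2w(c,[(210,185),(213,230)],106).round(0).tolist())
# black barrels tops
m=cv2.inRange(hsv,(0,0,0),(180,255,60)); m[:140]=0;m[260:]=0;m[:,:225]=0;m[:,325:]=0
for k in cv2.findContours(m,0,2)[0]:
    if cv2.contourArea(k)>25: print(cv2.boundingRect(k),cv2.contourArea(k))
cv2.imwrite("pics/crop1.png",cv2.resize(im[135:275,190:420],None,fx=3.4,fy=3.4,interpolation=cv2.INTER_CUBIC))
for n,X in (("oil?",(437,300)),("cork",(165,215)),("bell",(463,158)),("jar",(417,126)),("driver",(265,283))): print(n,pix2w(c,X,40).round(0))
E
```

```text
tool axes cols [[0.926, -0.001, 0.378], [-0.378, -0.002, 0.926], [0.0, -1.0, -0.002]]
felt rect ((488.1485290527344, 245.48513793945312), (60.299259185791016, 50.74689865112305), 84.2894058227539) [[545.7, -281.6, 7.0], [561.3, -412.6, 7.0], [407.2, -420.7, 7.0], [392.0, -292.4, 7.0]] [[ 475.7 -351.8    7. ]]
tub [[693.0, 53.0, 92.0], [706.0, -116.0, 92.0], [450.0, -135.0, 92.0], [435.0, 35.0, 92.0]]
chest [[678.0, 357.0, 80.0], [693.0, 78.0, 80.0], [450.0, 64.0, 80.0], [430.0, 340.0, 80.0]]
bar [[601.0, 349.0, 106.0], [491.0, 335.0, 106.0]]
(242, 215, 11, 15) 26.0
(233, 196, 17, 18) 37.5
(230, 161, 18, 19) 54.5
oil? [[ 336. -211.   40.]]
cork [[535. 475.  40.]]
bell [[ 697. -285.   40.]]
jar [[ 782. -168.   40.]]
driver [[369. 214.  40.]]
```

View pics/crop1.png

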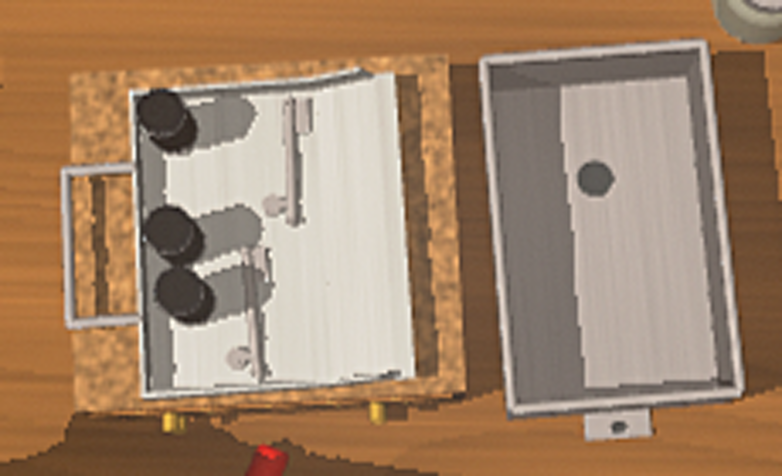

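Three barrels stand along the rear wall, with tops at crop pixels (162,113), (170,227) and (177,285), and two keys lie in the tray. All sizes are consistent: chest 279 × 248, rim 258 long, bar 110. Next I'll hover over the tray and measure from close by.

```bash
python3 - <<'E'
from h import *
c=imaging.calibration("top")
uv=np.array([(162,113),(170,227),(177,285)])/3.4+[190,135]
print(pix2w(c,uv,148).round(0)); K=imaging.calibration("wrist");R=K["R"];print("camC",-R.T@K["t"])
print(delta([273.8,670.4,330]),delta([560,290,330]))
E
```

```text
[[633. 276. 148.]
 [553. 267. 148.]
 [513. 260. 148.]]
camC [206.73543254 697.94932132 373.16936343]
[ 0.   -2.76 -0.01] [13.63 -2.74 -8.14]
```

arm_command([
  [0,-2.7,0,0,0.3],
  [0,-2.7,0,0,0.3],
  [3,-2.7,-1.8,-1,0.3],
  [4.5,-2.7,-2.7,-3,0.3],
  [6,-2.7,-3.6,-5,0.3],
])

```text
time_s: 0.72
tcp_pos: [387.3, 519.2, 328.7]
eef_rot: [-1.571, -0.043, 0.043]
ft_force: [0.6, 0.7, 0.3]
finger_gap: 0.65
```

```bash
python3 -c "
from h import *
p,R,s=tool();print(s['time_s'],p,R.round(3).tolist(),delta([530,290,330]))"
```

```text
0.725 [387.32070513 519.17963531 328.7100485 ] [[0.998, 0.0, -0.055], [0.055, -0.001, 0.998], [-0.0, -1.0, -0.001]] [ 4.33 -0.04 -7.89]
```

arm_command([
  [1.2,0,-1.6,-0.5,0.3],
  [2.2,0,-3.2,-0.5,0.3],
  [3.3,0,-5,-0.5,0.3],
  [4.3,0,-7,-0.5,0.3],
  [4.3,0,-7.9,-0.5,0.3],
])

```text
time_s: 1.35
tcp_pos: [529.3, 285.6, 328.7]
eef_rot: [-1.572, -0.068, 0.067]
ft_force: [0.2, -0.0, -0.6]
finger_gap: 0.649
```

```bash
python3 - <<'E'
from h import *
p,R,s=tool();print(s['time_s'],p,R.round(3).tolist())
c,im=snap("wrist","w1.png")
np.save("w1.npy",c,allow_pickle=True)
print(w2pix(c,[[633,276,148],[553,267,148],[513,260,148],[546,342,106]]).round(0).tolist())
E
```

```text
1.35 [529.34239665 285.61671132 328.73722623] [[0.996, 0.001, -0.086], [0.086, -0.002, 0.996], [0.001, -1.0, -0.002]]
[[297.0, 276.0], [294.0, 198.0], [289.0, 154.0], [369.0, 186.0]]
```

View pics/w1.png

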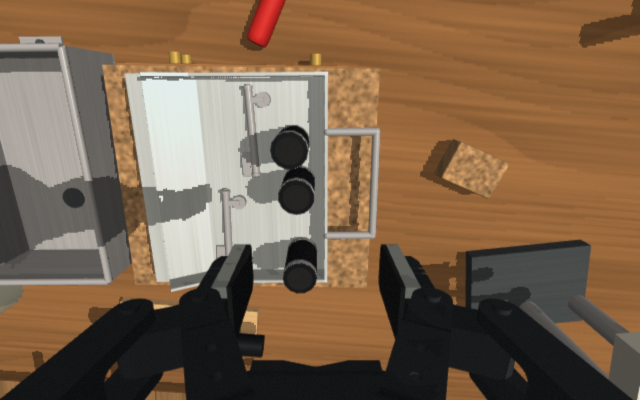

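The wrist view shows barrel tops at (300,273), (295,193) and (290,148), and the bar from (377,131) to (373,236). This agrees with the top view within a few pixels.

```bash
python3 - <<'E'
from h import *
c=np.load("w1.npy",allow_pickle=True).item()
b=pix2w(c,[(300,273),(295,193),(290,148)],148);print(b.round(1).tolist())
print("bar",pix2w(c,[(377,131),(373,236)],106).round(1).tolist(),"rear wall",pix2w(c,[(327,74),(327,284)],108).round(1).tolist(),"lip edge",pix2w(c,[(127,76),(158,283)],105).round(1).tolist())
print("rim",pix2w(c,[(60,45),(110,280)],92).round(1).tolist(),"chest edge",pix2w(c,[(105,66),(135,284)],80).round(1).tolist())
for x in b: print(delta([x[0],x[1],180]),delta([x[0],x[1],135]))
E
```

```text
[[629.3, 278.3, 148.0], [548.2, 267.8, 148.0], [507.4, 260.5, 148.0]]
bar [[490.1, 342.3, 106.0], [601.6, 353.2, 106.0]] rear wall [[441.5, 288.0, 108.0], [662.8, 309.3, 108.0]] lip edge [[459.5, 99.3, 105.0], [680.1, 119.5, 105.0]]
rim [[436.7, 30.3, 92.0], [689.3, 57.8, 92.0]] chest edge [[452.0, 65.0, 80.0], [699.9, 80.2, 80.0]]
[ 3.32  4.95 -0.34] [ 3.32  6.45 -0.33]
[ 0.6   4.96 -0.47] [ 0.6   6.46 -0.46]
[-0.77  4.96 -0.6 ] [-0.77  6.46 -0.59]
```

arm_command([
  [-0.7,2,-0.6,0,0.3],
  [-0.7,4,-0.6,0,0.3],
  [-0.7,5.5,-0.6,0,0.3],
  [-0.7,6.4,-0.6,0,0.3],
  [-0.7,6.4,-0.6,0,0.3],
])

```text
time_s: 2.02
tcp_pos: [505.6, 270.2, 135.0]
eef_rot: [-1.572, -0.069, 0.077]
ft_force: [1.0, 1.0, 0.2]
finger_gap: 0.649
```

arm_command([
  [0,0,0,0,-0.4],
  [0,0,0,0,-0.4],
  [0,0,0,0,-0.4],
], grip_force=30)

```text
time_s: 2.4
tcp_pos: [508.4, 271.3, 138.6]
eef_rot: [-1.568, -0.074, 0.071]
ft_force: [0.2, 0.6, 1.9]
finger_gap: 0.423
```

```bash
python3 - <<'E'
from h import *
p,R,s=tool();print(s['time_s'],p,s['finger_gap'],s['ft_force'],R.round(3).tolist())
E
```

```text
2.4 [508.38270869 271.34934671 138.58289137] 0.4233675358917984 [0.165361   0.60692873 1.87339773] [[0.996, 0.002, -0.092], [0.092, 0.002, 0.996], [0.002, -1.0, 0.001]]
```

arm_command([
  [0,-1.8,0,0,-0.4],
  [0,-3,0,0,-0.4],
  [-0.5,-3.2,-2,0,-0.4],
  [-1,-3.2,-4,0,-0.4],
  [-1.5,-3.2,-6,0,-0.4],
])

```text
time_s: 3.02
tcp_pos: [479.3, 85.9, 234.3]
eef_rot: [-1.569, -0.075, 0.071]
ft_force: [1.2, -0.4, 0.0]
finger_gap: 0.402
```

arm_command([
  [-0.8,0,-2,0,-0.4],
  [-1.5,0,-4,0,-0.4],
  [-2.2,0,-6,0,-0.4],
  [-2.6,0,-8,0,-0.4],
  [-2.6,0,-10,0,-0.4],
])

```text
time_s: 3.65
tcp_pos: [428.2, -219.7, 234.0]
eef_rot: [-1.569, -0.073, 0.072]
ft_force: [2.0, 0.4, 0.1]
finger_gap: 0.398
```

```bash
python3 - <<'E'
from h import *
p,R,s=tool();print(s['time_s'],p,s['finger_gap'],s['ft_force'],R.round(3).tolist())
print(delta([431,-354,120]),delta([476,-351,230]))
E
```

```text
3.65 [ 428.18517092 -219.71548702  234.02840656] 0.39786111189417755 [1.96487094 0.36569711 0.08489299] [[0.996, 0.001, -0.092], [0.092, 0.0, 0.996], [0.001, -1.0, 0.0]]
[-0.32  3.8  -4.47] [ 1.18  0.13 -4.5 ]
```

arm_command([
  [-0.3,0,-2,0,-0.4],
  [-0.3,0,-4,0,-0.4],
  [-0.3,0,-4.4,0,-0.4],
  [-0.3,0,-4.4,0,-0.4],
])

```text
time_s: 4.15
tcp_pos: [432.3, -350.8, 233.4]
eef_rot: [-1.569, -0.071, 0.071]
ft_force: [-0.1, 0.4, -0.6]
finger_gap: 0.401
```

```bash
python3 - <<'E'
from h import *
p,R,s=tool();print(s['time_s'],p,s['finger_gap'])
c,im=snap("wrist","w2.png"); np.save("w2.npy",c,allow_pickle=True)
ct,it=snap("top","t2.png")
hsv=cv2.cvtColor(im,cv2.COLOR_BGR2HSV)
m=cv2.inRange(hsv,(100,80,40),(130,255,255))
cn=max(cv2.findContours(m,0,2)[0],key=cv2.contourArea); r=cv2.minAreaRect(cn); print(pix2w(c,cv2.boxPoints(r),7).round(0).tolist())
E
```

```text
4.15 [ 432.30762472 -350.79107281  233.44471064] 0.40113997978386684
[[406.0, -422.0, 7.0], [394.0, -288.0, 7.0], [538.0, -267.0, 7.0], [552.0, -417.0, 7.0]]
```

View pics/w2.png

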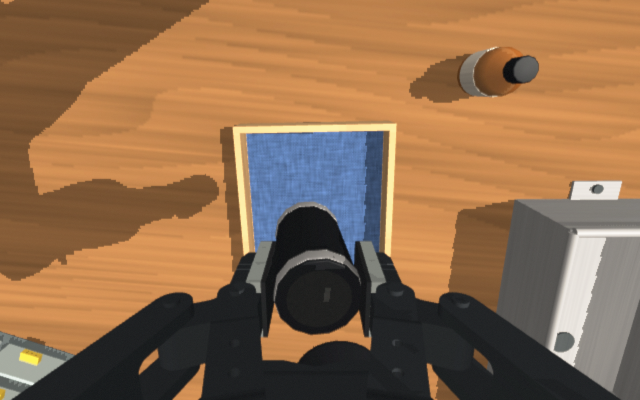

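The barrel is held upright. The box's near edge runs from (236,128) to (396,125).

```bash
python3 - <<'E'
from h import *
c=np.load("w2.npy",allow_pickle=True).item()
q=pix2w(c,[(236,128),(396,125)],34);print(q.round(1).tolist())
d=(q[1]-q[0]);d/=np.linalg.norm(d);n=np.array([d[1],-d[0],0]);ctr=q.mean(0)+85*n;print("yaw",np.degrees(np.arctan2(-d[0],d[1])),ctr)
for k in(-45,0,45): print((ctr+k*n).round(0), delta([*(ctr+k*n)[:2],60]))
E
```

```text
[[399.6, -427.4, 34.0], [383.5, -281.5, 34.0]]
yaw 6.298837124801919 [ 476.07180727 -345.0829461    34.        ]
[ 431. -350.   34.] [-0.04  5.77 -0.06]
[ 476. -345.   34.] [ 1.46  5.77 -0.04]
[ 521. -340.   34.] [ 2.96  5.77 -0.02]
```

arm_command([
  [0,2,0,0,-0.4],
  [0,4,0,0,-0.4],
  [0,5.2,0,0,-0.4],
  [0,5.6,0,0,-0.4],
  [0,5.65,0,0,-0.4],
])

```text
time_s: 4.88
tcp_pos: [433.0, -349.3, 64.0]
eef_rot: [-1.569, -0.074, 0.074]
ft_force: [0.2, -0.4, -0.5]
finger_gap: 0.4
```

arm_command([
  [0,0.05,0,0,-0.4],
  [0,0.05,0,0,0.2],
  [0,0.05,0,0,0.2],
  [0,0.05,0,0,0.2],
  [0,-1,0,0,0.2],
])

```text
time_s: 5.5
tcp_pos: [431.2, -349.4, 92.6]
eef_rot: [-1.567, -0.07, 0.075]
ft_force: [-0.5, -0.4, 0.6]
finger_gap: 0.601
```

arm_command([
  [0,-2,0,0,0.2],
  [0,-4,0,0,0.2],
  [0,-5,0,0,0.2],
])

```text
time_s: 5.88
tcp_pos: [433.4, -351.4, 247.4]
eef_rot: [-1.573, -0.075, 0.069]
ft_force: [0.0, 0.8, 0.1]
finger_gap: 0.602
```

```bash
python3 - <<'E'
from h import *
p,R,s=tool();print(s['time_s'],p,s['finger_gap'],s['ft_force'])
c,im=snap("top","t3.png")
_,w=snap("wrist")
cv2.imwrite("pics/m3.png",np.hstack([cv2.resize(im[135:295,200:540],(580,273)),cv2.resize(w,(218,136)).repeat(1,0)[:136] if 0 else cv2.copyMakeBorder(cv2.resize(w,(218,136)),0,137,0,0,0)]))
print(delta([550,267,230]))
E
```

```text
5.875 [ 433.41023198 -351.41296998  247.44995584] 0.6018270835649121 [0.01547332 0.81590289 0.11933095]
[ 5.73  0.53 20.2 ]
```

View pics/m3.png

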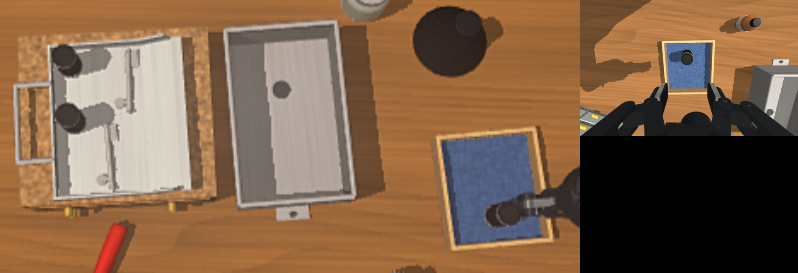

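The first barrel stands in the box. The other two are unmoved, and the tray pose is unchanged (picture 6).

arm_command([
  [0.6,0.5,2,0,0.3],
  [1.2,0.5,4,0,0.3],
  [1.8,0.5,6,0,0.3],
  [2.4,0.5,8,0,0.3],
  [3,0.5,10,0,0.3],
])

```text
time_s: 6.6
tcp_pos: [493.4, -43.9, 227.9]
eef_rot: [-1.57, -0.071, 0.073]
ft_force: [1.6, 0.5, -0.2]
finger_gap: 0.651
```

arm_command([
  [0.6,0,2,0,0.3],
  [1.2,0,4,0,0.3],
  [1.8,0,6,0,0.3],
  [2.4,0,8,0,0.3],
  [2.7,0,10,0,0.3],
])

```text
time_s: 7.22
tcp_pos: [547.1, 261.9, 227.5]
eef_rot: [-1.571, -0.071, 0.073]
ft_force: [0.7, -0.4, -0.2]
finger_gap: 0.649
```

```bash
cat >> h.py <<'E'
def tops(c,im):
    hsv=cv2.cvtColor(im,cv2.COLOR_BGR2HSV); m=cv2.inRange(hsv,(0,0,0),(180,255,75))
    poly=w2pix(c,[[445,295,100],[660,315,100],[680,120,100],[465,100,100]]).astype(np.int32)
    k=np.zeros_like(m); cv2.fillPoly(k,[poly],255); m&=k
    return [(cv2.boundingRect(q),cv2.contourArea(q)) for q in cv2.findContours(m,0,2)[0] if cv2.contourArea(q)>20]
E
python3 - <<'E'
from h import *
p,R,s=tool();print(s['time_s'],p,s['finger_gap'],R.round(3).tolist())
c,im=snap("wrist","w4.png"); ct,it=snap("top","t4.png")
u=w2pix(c,[[550,267,148],[630,277,148]]).round(0);print(u, w2pix(ct,[[550,267,148],[630,277,148]]).round(0))
x,y=u[0].astype(int)
cv2.imwrite("pics/m4.png",np.hstack([im[60:360,120:520],cv2.resize(it[140:265,200:330],(312,300))]))
print(delta([550,267,136]))
E
```

```text
7.225 [547.0613781  261.92150405 227.50767255] 0.6490138495595126 [[0.996, -0.001, -0.092], [0.092, -0.001, 0.996], [-0.001, -1.0, -0.001]]
[[324. 218.]
 [327. 327.]] [[240. 203.]
 [237. 170.]]
[ 0.14  3.05 -0.16]
```

View pics/m4.png

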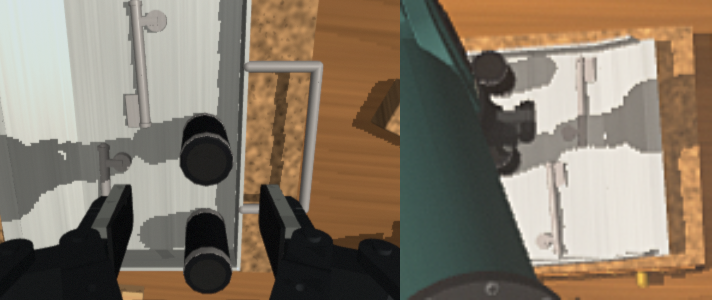

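Barrels B and A are where predicted, at (326,218) and (329,322).

arm_command([
  [0.1,1,0,0,0.3],
  [0.1,2,0,0,0.3],
  [0.1,3.0,0,0,0.3],
  [0.1,3.0,0,0,0.3],
  [0.1,3.0,0,0,-0.4],
])

```text
time_s: 7.95
tcp_pos: [550.3, 260.8, 139.1]
eef_rot: [-1.569, -0.073, 0.072]
ft_force: [-0.2, 1.3, -0.1]
finger_gap: 0.453
```

arm_command([
  [0,0,0,0,-0.4],
  [0,0,0,0,-0.4],
  [0,0,0,0,-0.4],
  [0,-1.5,0,0,-0.4],
  [0,-3,0,0,-0.4],
])

```text
time_s: 8.57
tcp_pos: [549.6, 260.4, 229.5]
eef_rot: [-1.57, -0.071, 0.073]
ft_force: [0.2, -0.3, -0.4]
finger_gap: 0.41
```

arm_command([
  [-0.4,-0.3,-2,0,-0.4],
  [-0.9,-0.3,-4,0,-0.4],
  [-1.4,-0.3,-6,0,-0.4],
  [-1.9,-0.3,-8,0,-0.4],
  [-2.4,-0.3,-10,0,-0.4],
])

```text
time_s: 9.2
tcp_pos: [505.6, -46.6, 238.3]
eef_rot: [-1.57, -0.074, 0.072]
ft_force: [1.6, -0.2, -0.6]
finger_gap: 0.409
```

arm_command([
  [-0.5,0,-2,0,-0.4],
  [-1,0,-4,0,-0.4],
  [-1.5,0,-6,0,-0.4],
  [-2,0,-8,0,-0.4],
  [-2,0,-10,0,-0.4],
])

```text
time_s: 9.82
tcp_pos: [472.2, -351.0, 238.1]
eef_rot: [-1.569, -0.071, 0.072]
ft_force: [1.5, 0.4, -0.4]
finger_gap: 0.404
```

```bash
python3 - <<'E'
from h import *
p,R,s=tool();print(s['time_s'],p,s['finger_gap'])
print(delta([478,-347,64]))
E
```

```text
9.825 [ 472.19411906 -350.98632154  238.10422222] 0.40436617240004435
[0.21 5.8  0.11]
```

```bash
python3 - <<'E'
from h import *
c,im=snap("wrist","w5.png"); print(w2pix(c,[[432,-350,72],[432,-350,7]]).round(0).tolist())
hsv=cv2.cvtColor(im,cv2.COLOR_BGR2HSV); m=cv2.inRange(hsv,(0,0,0),(180,255,70)); m[240:]=0
for q in cv2.findContours(m,0,2)[0]:
    if cv2.contourArea(q)>150: print(cv2.boundingRect(q),cv2.contourArea(q))
E
```

```text
[[321.0, 132.0], [320.0, 125.0]]
(293, 210, 64, 30) 1375.0
(295, 111, 39, 43) 1136.0
(512, 0, 25, 30) 293.5
```

arm_command([
  [0.2,2,0.1,0,-0.4],
  [0.2,4,0.1,0,-0.4],
  [0.2,5.2,0.1,0,-0.4],
  [0.2,5.75,0.1,0,-0.4],
  [0.2,5.8,0.1,0,-0.4],
])

```text
time_s: 10.5
tcp_pos: [479.6, -345.2, 63.5]
eef_rot: [-1.569, -0.072, 0.073]
ft_force: [0.1, 0.7, -0.8]
finger_gap: 0.403
```

arm_command([
  [0,0,0,0,-0.4],
  [0,0,0,0,0.2],
  [0,0,0,0,0.2],
  [0,0,0,0,0.2],
  [0,-1,0,0,0.2],
])

```text
time_s: 11.12
tcp_pos: [478.2, -344.4, 92.6]
eef_rot: [-1.567, -0.07, 0.075]
ft_force: [0.4, -0.5, 0.0]
finger_gap: 0.602
```

arm_command([
  [0,-2,0,0,0.2],
  [0,-4,0,0,0.2],
  [0.6,-5,2,0,0.3],
  [1.3,-5,4,0,0.3],
  [2,-5,6,0,0.3],
])

```text
time_s: 11.75
tcp_pos: [521.3, -167.5, 245.0]
eef_rot: [-1.57, -0.074, 0.07]
ft_force: [0.4, -0.1, 0.4]
finger_gap: 0.649
```

arm_command([
  [0.6,0,2,0,0.3],
  [1.3,0,4,0,0.3],
  [2,0,6,0,0.3],
  [2.7,0,8,0,0.3],
  [3.3,0,10,0,0.3],
])

```text
time_s: 12.38
tcp_pos: [591.3, 137.3, 244.0]
eef_rot: [-1.57, -0.073, 0.072]
ft_force: [1.4, -1.1, 0.9]
finger_gap: 0.654
```

```bash
python3 - <<'E'
from h import *
p,R,s=tool();print(s['time_s'],p,s['finger_gap'])
print(delta([630,277,230]))
c,im=snap("top","t6.png"); cv2.imwrite("pics/m6.png",cv2.resize(im[135:295,200:540],(765,360)))
E
```

```text
12.375 [591.2558925  137.346598   244.04386396] 0.6540742443572883
[1.71 0.47 4.52]
```

View pics/m6.png

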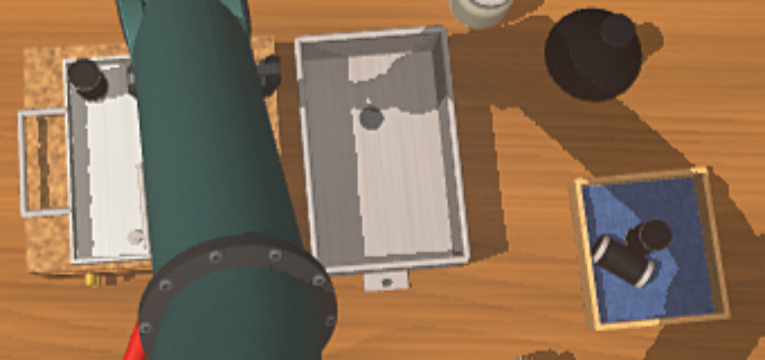

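One barrel in the box has tipped over at (624,260), but it is well inside and that is allowed. The other stands at (651,237), the far end of the box is free, and barrel A is unmoved at (88,78).

arm_command([
  [0.8,0.2,2,0,0.3],
  [1.6,0.4,4,0,0.3],
  [1.65,1.5,4.4,0,0.3],
  [1.65,3,4.4,0,0.3],
  [1.65,3.0,4.4,0,0.3],
])

```text
time_s: 13.05
tcp_pos: [624.8, 270.3, 150.1]
eef_rot: [-1.573, -0.066, 0.079]
ft_force: [-0.6, 0.3, -0.2]
finger_gap: 0.653
```

```bash
python3 - <<'E'
from h import *
print(tool()[0],delta([630,277,136.5]))
E
```

```text
[624.82322818 270.26423508 150.05379048] [0.2  0.45 0.21]
```

arm_command([
  [0.1,0.2,0.1,0,0.3],
  [0.15,0.5,0.15,0,0.3],
  [0.15,0.5,0.15,0,-0.4],
  [0.15,0.5,0.15,0,-0.4],
  [0.15,0.5,0.15,0,-0.4],
])

```text
time_s: 13.68
tcp_pos: [632.5, 276.5, 139.4]
eef_rot: [-1.569, -0.073, 0.072]
ft_force: [0.1, -0.5, 0.6]
finger_gap: 0.385
```

arm_command([
  [0,0,0,0,-0.4],
  [0,-1.5,0,0,-0.4],
  [0,-3.2,0,0,-0.4],
  [-0.4,-3.5,-2,0,-0.4],
  [-0.8,-3.5,-4,0,-0.4],
])

```text
time_s: 14.3
tcp_pos: [619.9, 154.3, 245.4]
eef_rot: [-1.569, -0.077, 0.072]
ft_force: [0.1, -0.5, -2.0]
finger_gap: 0.386
```

arm_command([
  [-0.4,0,-2,0,-0.4],
  [-0.9,0,-4,0,-0.4],
  [-1.4,0,-6,0,-0.4],
  [-1.9,0,-8,0,-0.4],
  [-2.4,0,-10,0,-0.4],
])

```text
time_s: 14.92
tcp_pos: [574.5, -152.5, 243.8]
eef_rot: [-1.57, -0.073, 0.072]
ft_force: [0.4, -0.4, -0.0]
finger_gap: 0.388
```

```bash
python3 - <<'E'
from h import *
p,R,s=tool();print(s['time_s'],p,s['finger_gap'])
print(delta([521,-342,230]))
E
```

```text
14.925 [ 574.4882362  -152.52072117  243.81075853] 0.38768420821503985
[-2.36  0.46 -6.12]
```

arm_command([
  [-0.8,0,-2,0,-0.4],
  [-1.6,0,-4,0,-0.4],
  [-2.2,0,-5.9,0,-0.4],
  [-2.2,0,-5.9,0,-0.4],
  [-2.2,0,-5.9,0,-0.4],
])

```text
time_s: 15.55
tcp_pos: [525.5, -332.8, 243.5]
eef_rot: [-1.569, -0.071, 0.072]
ft_force: [-0.5, 0.3, -1.2]
finger_gap: 0.389
```

```bash
python3 - <<'E'
from h import *
p,R,s=tool();print(s['time_s'],p,s['finger_gap'])
c,im=snap("wrist","w7.png")
print(w2pix(c,[[521,-341,7],[504,-341,7],[538,-341,7]]).round(0).tolist(),delta([521,-341,64]))
E
```

```text
15.55 [ 525.4556222  -332.81984991  243.51980797] 0.38867959236235994
[[308.0, 158.0], [310.0, 142.0], [307.0, 173.0]] [-0.2   5.98 -0.31]
```

View pics/w7.png

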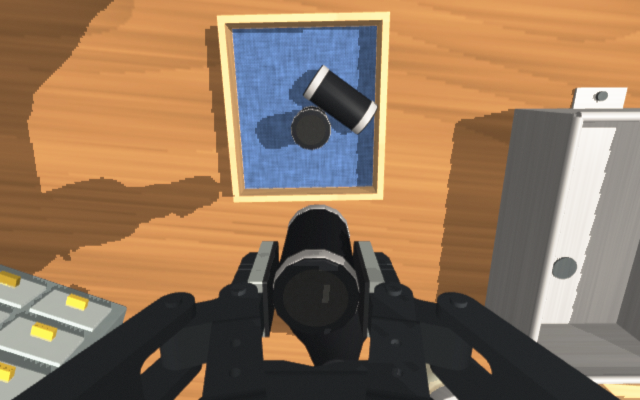

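Both earlier barrels are inside the box, one standing at (311,130) and one lying at (340,98). The near-bottom area of the image is free.

```bash
python3 - <<'E'
from h import *
c=imaging.calibration("wrist")
print("standing",pix2w(c,(311,130),72),"inner floor corners",pix2w(c,[(243,188),(358,188)],7).round(0).tolist(),"rim outer",pix2w(c,[(219,15),(389,13),(383,198),(234,201)],34).round(0).tolist())
for t in([525,-350,66],[527,-340,66]):print(delta(t))
E
```

```text
standing [[ 485.86300557 -339.03719537   72.        ]] inner floor corners [[561.0, -406.0, 7.0], [550.0, -283.0, 7.0]] rim outer [[399.0, -427.0, 34.0], [384.0, -281.0, 34.0], [550.0, -261.0, 34.0], [568.0, -410.0, 34.0]]
[-0.09  5.91 -0.62]
[ 0.    5.91 -0.3 ]
```

arm_command([
  [0,1.5,-0.5,0,-0.4],
  [0,3.5,-1,0,-0.4],
  [0,5.2,-1,0,-0.4],
  [0,5.8,-1,0,-0.4],
  [0,5.95,-1,0,-0.4],
])

```text
time_s: 16.23
tcp_pos: [529.3, -361.1, 64.8]
eef_rot: [-1.568, -0.074, 0.075]
ft_force: [0.3, 0.1, -0.2]
finger_gap: 0.386
```

arm_command([
  [0,0,0,0,-0.4],
  [0,0,0,0,0.1],
  [0,0,0,0,0.1],
  [0,0,0,0,0.1],
  [0,-1,0,0,0.1],
])

```text
time_s: 16.85
tcp_pos: [527.1, -361.7, 93.9]
eef_rot: [-1.567, -0.069, 0.075]
ft_force: [-0.0, 0.8, 0.9]
finger_gap: 0.553
```

arm_command([
  [0,-2,0,0,0.1],
  [0,-4,0,0,0.1],
  [0.3,-5,2,0,0],
  [0.6,-5,4,0,0],
  [0.9,-5,6,0,0],
])

```text
time_s: 17.48
tcp_pos: [539.1, -180.7, 246.5]
eef_rot: [-1.57, -0.074, 0.07]
ft_force: [0.4, -0.2, -1.2]
finger_gap: 0.503
```

arm_command([
  [0,0,2,0,0],
  [0,0,4,0,0],
  [0.1,0,6,0,0],
  [0.2,0,8,0,0],
  [0.3,0,10,0,0],
])

```text
time_s: 18.1
tcp_pos: [519.9, 119.1, 245.7]
eef_rot: [-1.569, -0.073, 0.071]
ft_force: [-0.3, 0.6, 0.3]
finger_gap: 0.497
```

```bash
python3 - <<'E'
from h import *
p,R,s=tool();print(s['time_s'],p,s['finger_gap'],R.round(3).tolist())
print(delta([546,347,250]))
c,im=snap("top","t8.png"); cv2.imwrite("pics/m8.png",cv2.resize(im[135:295,200:540],(765,360)))
E
```

```text
18.1 [519.90433598 119.14341936 245.73283167] 0.4965510766269701 [[0.996, 0.001, -0.092], [0.092, 0.0, 0.996], [0.001, -1.0, 0.0]]
[ 1.56 -0.14  7.48]
```

View pics/m8.png

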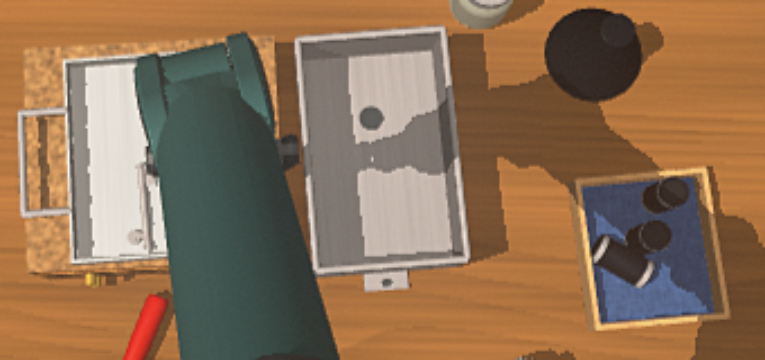

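All three barrels are in the box (tops at (665,193) and (651,237), one lying at (624,260)), and the tray is unmoved. Now for the bar.

arm_command([
  [0.5,0,2,0,0],
  [1,0,4,0,0],
  [1.5,0,6,0,0],
  [1.5,0.5,6.7,0,0],
  [1.5,1,6.7,0,0],
])

```text
time_s: 18.77
tcp_pos: [545.5, 323.2, 214.3]
eef_rot: [-1.569, -0.075, 0.076]
ft_force: [-0.7, -0.2, 0.5]
finger_gap: 0.499
```

```bash
python3 - <<'E'
from h import *
p,R,s=tool();print(s['time_s'],p,s['finger_gap'],R.round(3).tolist())
c,im=snap("wrist","w9.png"); np.save("w9.npy",c,allow_pickle=True)
print(w2pix(c,[[546,345,106]]))
E
```

```text
18.775 [545.50438455 323.19115653 214.33083162] 0.49865833813080046 [[0.995, -0.001, -0.095], [0.095, 0.0, 0.995], [-0.001, -1.0, 0.0]]
[[346.63102678 202.19594203]]
```

View pics/w9.png

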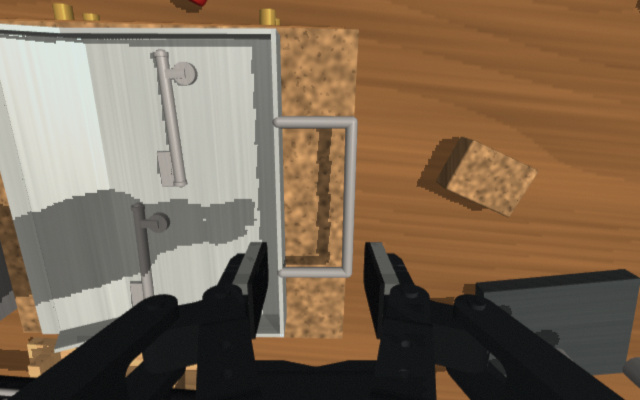

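The bar centreline runs from (351,122) to (347,272), so its middle is near (349,197).

```bash
python3 - <<'E'
from h import *
c=np.load("w9.npy",allow_pickle=True).item()
q=pix2w(c,[(351,122),(347,272)],106);m=q.mean(0);d=q[1]-q[0];print(q.round(1),m,np.degrees(np.arctan2(d[1],d[0])))
print(delta([m[0],m[1],104]))
E
```

```text
[[490.7 341.1 106. ]
 [600.4 351.9 106. ]] [545.53587071 346.52999152 106.        ] 5.620093246489394
[0.13 3.59 0.9 ]
```

arm_command([
  [0.05,0,0.75,0,-0.2],
  [0.05,1.5,0.75,0,-0.2],
  [0.05,3,0.75,0,-0.2],
  [0.05,3,0.75,0,-0.2],
])

```text
time_s: 19.32
tcp_pos: [543.9, 342.0, 122.5]
eef_rot: [-1.574, -0.066, 0.076]
ft_force: [0.2, 0.8, -0.1]
finger_gap: 0.4
```

```bash
python3 - <<'E'
from h import *
print(tool()[0],delta([545.5,346.5,104.5]))
E
```

```text
[543.90755154 341.97407607 122.51289066] [0.07 0.6  0.15]
```

arm_command([
  [0.05,0.3,0.1,0,-0.2],
  [0.05,0.65,0.1,0,-0.2],
  [0.05,0.65,0.1,0,-1],
  [0.05,0.65,0.1,0,-1],
  [0.05,0.65,0.1,0,-1],
], grip_force=25)

```text
time_s: 19.95
tcp_pos: [547.3, 347.4, 106.3]
eef_rot: [-1.569, -0.073, 0.072]
ft_force: [0.7, -1.1, 1.3]
finger_gap: 0.085
```

arm_command([
  [0,0,0,0,-1],
  [0,0,0,0,-1],
])

```text
time_s: 20.2
tcp_pos: [547.3, 347.4, 106.2]
eef_rot: [-1.569, -0.073, 0.072]
ft_force: [0.2, -1.4, 3.1]
finger_gap: 0.081
```

```bash
python3 - <<'E'
from h import *
p,R,s=tool();print(p,s['finger_gap'],s['ft_force'],R.round(3).tolist())
E
```

```text
[547.29581821 347.37865569 106.22850164] 0.08089916834893508 [ 0.2133914  -1.42055931  3.08700359] [[0.996, 0.0, -0.092], [0.092, 0.0, 0.996], [0.0, -1.0, 0.0]]
```

The bar is gripped (gap about 7 mm). I need the rim-to-lip offset more accurately, so I'm enlarging the earlier wrist picture w1; nothing in it has moved since.

```bash
python3 - <<'E'
import cv2
im=cv2.imread("pics/w1.png")[30:300,20:220]; cv2.imwrite("pics/c1.png",cv2.resize(im,None,fx=2.2,fy=2.2,interpolation=cv2.INTER_CUBIC))
E
```

```text
(no output)
```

View pics/c1.png

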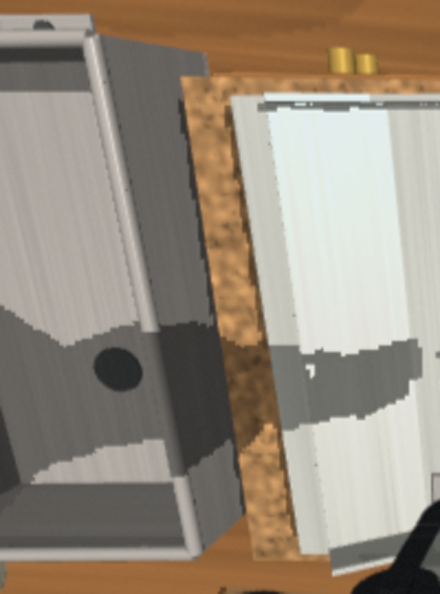

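```bash
python3 - <<'E'
from h import *
c=np.load("w1.npy",allow_pickle=True).item()
f=lambda L:np.array(L)/2.2+[20,30]
r=pix2w(c,f([(93,34),(192,554)]),90); l=pix2w(c,f([(232,96),(302,553)]),105)
for q in(r,l):
    d=q[1]-q[0];print(q.round(1).tolist(),q.mean(0).round(1),np.linalg.norm(d),np.degrees(np.arctan2(d[1],d[0])))
a=np.radians(5.6);t=np.array([-np.sin(a),np.cos(a)])
bar=np.array([547.3,347.4]);cr=bar-226*t;print("crease from bar",cr,"from lip",l.mean(0)[:2]+14*t)
d=(r[1]-r[0])[:2];d/=np.linalg.norm(d);n=np.array([-d[1],d[0]])
for C in(cr,l.mean(0)[:2]+14*t): print("in rim frame x,y",(C-r.mean(0)[:2])@d,(C-r.mean(0)[:2])@n)
E
```

```text
[[436.8, 31.1, 90.0], [693.3, 53.2, 90.0]] [565.1  42.1  90. ] 257.46215317368734 4.91963955995124
[[457.5, 98.0, 105.0], [678.1, 118.7, 105.0]] [567.8 108.4 105. ] 221.5081256893776 5.36466045588065
crease from bar [569.35373535 122.4786076 ] from lip [566.42587059 122.31654972]
in rim frame x,y 11.164950624756033 79.67595468098253
in rim frame x,y 8.23397440706697 79.76558293892919
```

The rim yaw is 4.9° and the tray's 5.5°. The crease is 80 mm from the rim and 8–11 mm off sideways, with both estimates agreeing. I'll slide the tray about 82 mm and shift it −9 mm in x.

arm_command([
  [-0.05,0,-0.25,0,-1],
  [-0.1,0,-0.6,0,-1],
  [-0.15,0,-0.95,0,-1],
  [-0.2,0,-1.3,0.1,-1],
  [-0.2,0,-1.6,0.1,-1],
])

```text
time_s: 20.82
tcp_pos: [545.7, 299.0, 106.2]
eef_rot: [-1.569, -0.066, 0.065]
ft_force: [-0.5, 4.8, 3.0]
finger_gap: 0.081
```

arm_command([
  [0,0,-0.3,0,-1],
  [-0.05,0,-0.6,0,-1],
  [-0.1,0,-0.9,0,-1],
  [-0.1,0,-1.1,0,-1],
  [-0.1,0,-1.1,0,-1],
])

```text
time_s: 21.45
tcp_pos: [545.5, 264.7, 106.2]
eef_rot: [-1.57, -0.065, 0.064]
ft_force: [-0.0, 2.7, 5.3]
finger_gap: 0.079
```

```bash
python3 - <<'E'
from h import *
p,R,s=tool();print(p,s['finger_gap'],s['ft_force'],R.round(3).tolist())
a=np.arctan2(R[1,0],R[0,0]);print(np.degrees(a)); cr=p[:2]-226*np.array([-np.sin(a),np.cos(a)])
b=np.radians(4.92);d=np.array([np.cos(b),np.sin(b)]);n=np.array([-d[1],d[0]]);v=cr-[565.1,42.1];print("crease rim frame",v@d,v@n)
c,im=snap("top","t10.png");cs,sc=snap("scene","s10.png")
cv2.imwrite("pics/m10.png",np.hstack([cv2.resize(im[130:280,195:425],(460,300)),cv2.resize(sc[110:310,230:460],(340,296)).copy() if 0 else cv2.resize(sc[110:310,230:456],(339,300))]))
E
```

```text
[545.53963161 264.69581677 106.19865936] 0.0793829612037702 [-0.04555814  2.71063114  5.27679212] [[0.997, 0.0, -0.082], [0.082, -0.001, 0.997], [0.0, -1.0, -0.001]]
4.708494227099957
crease rim frame -1.231702198399869 -2.5452263354428126
```

View pics/m10.png

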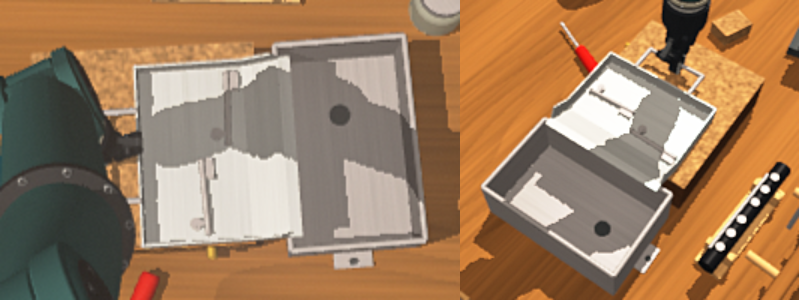

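The lip overlaps the rim along its width, with the cheeks inside the tub's width. I'll now lift the bar along the arc about the rim, starting gently to 20°.

arm_command([
  [0,-0.4,-0.05,0,-1],
  [0,-0.8,-0.12,0,-1],
  [0,-1.2,-0.21,0,-1],
  [0,-1.7,-0.35,0,-1],
  [0,-2.2,-0.52,0,-1],
], grip_force=20)

```text
time_s: 22.18
tcp_pos: [546.2, 249.6, 172.6]
eef_rot: [-1.57, -0.065, 0.066]
ft_force: [-0.3, -1.5, -3.5]
finger_gap: 0.081
```

```bash
cat >> h.py <<'E'
def rim(msg=""):
    p,R,s=tool(); b=np.radians(4.92);d=np.array([np.cos(b),np.sin(b)]);n=np.array([-d[1],d[0]]);v=p[:2]-[565.1,42.1]
    N,Z=v@n,p[2]; print(msg,"t",s['time_s'],"x",round(v@d,1),"n",round(N,1),"z",round(Z,1),"r",round(np.hypot(N+3,Z-92),1),"alpha",round(np.degrees(np.arctan2(Z-92,N+3)),1),"gap",round(s['finger_gap'],3),"F",s['ft_force'].round(1))
    return N,Z
E
python3 - <<'E'
from h import *
rim(); c,im=snap("scene","s11.png"); cv2.imwrite("pics/m11.png",cv2.resize(im[90:290,230:480],(750,600)))
E
```

```text
t 22.175 x -1.0 n 208.3 z 172.6 r 226.2 alpha 20.9 gap 0.081 F [-0.3 -1.5 -3.5]
```

View pics/m11.png

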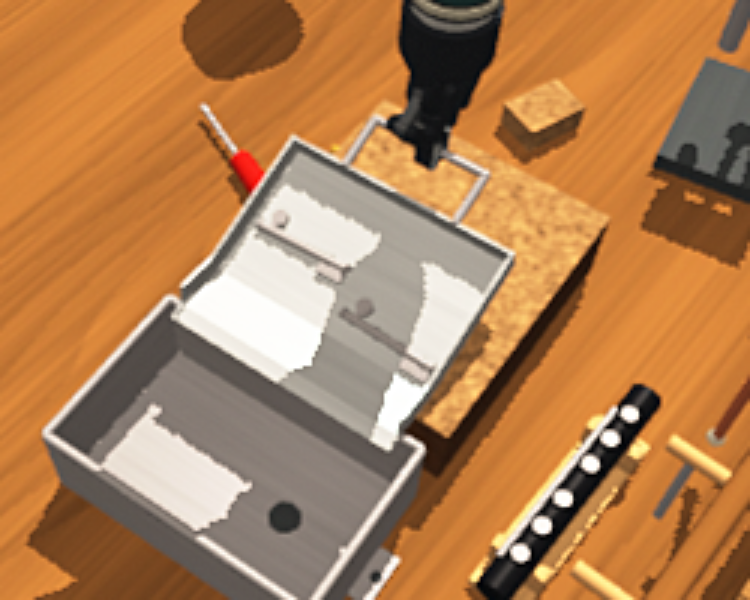

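The tray is tilted about 20° with the lip hooked inside the rim, and both keys are still on the floor. Continuing.

arm_command([
  [0,-0.3,-0.12,0,-1],
  [0,-0.6,-0.26,0,-1],
  [0,-0.9,-0.41,0,-1],
  [0,-1.18,-0.58,0,-1],
  [0,-1.46,-0.75,0,-1],
])

```text
time_s: 22.85
tcp_pos: [548.5, 228.2, 216.3]
eef_rot: [-1.569, -0.066, 0.066]
ft_force: [-0.2, 2.3, -3.5]
finger_gap: 0.078
```

```bash
python3 -c "
from h import *
rim()"
```

```text
t 22.85 x -0.6 n 186.9 z 216.3 r 226.9 alpha 33.2 gap 0.078 F [-0.2  2.3 -3.5]
```

arm_command([
  [0,-0.4,-0.28,0,-1],
  [0,-0.8,-0.61,0,-1],
  [0,-1.18,-0.97,0,-1],
  [0,-1.53,-1.35,0,-1],
  [0,-1.86,-1.76,0,-1],
])

```text
time_s: 23.48
tcp_pos: [552.8, 173.9, 271.9]
eef_rot: [-1.57, -0.065, 0.065]
ft_force: [-0.1, 0.3, -3.5]
finger_gap: 0.083
```

```bash
python3 -c "
from h import *
rim()
snap('scene','s12.png')"
```

```text
t 23.475 x -0.9 n 132.4 z 271.9 r 225.2 alpha 53.0 gap 0.083 F [-0.1  0.3 -3.5]
```

arm_command([
  [0,-0.36,-0.54,0,-1],
  [0,-0.68,-1.11,0,-1],
  [0,-0.95,-1.71,0,-1],
  [0,-1.17,-2.33,0,-1],
  [0,-1.33,-2.97,0,-1],
])

```text
time_s: 24.15
tcp_pos: [560.0, 85.1, 311.4]
eef_rot: [-1.57, -0.065, 0.066]
ft_force: [-0.0, -0.8, -6.4]
finger_gap: 0.077
```

```bash
python3 - <<'E'
from h import *
rim(); c,im=snap("scene","s13.png"); cv2.imwrite("pics/m13.png",cv2.resize(im[90:290,230:480],(750,600)))
E
```

```text
t 24.15 x -1.4 n 43.3 z 311.4 r 224.2 alpha 78.1 gap 0.077 F [-0.  -0.8 -6.4]
```

View pics/m13.png

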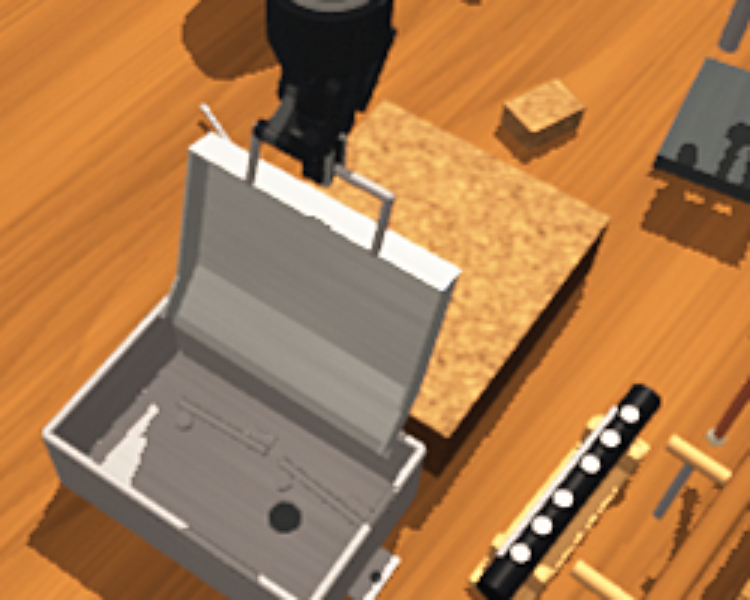

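Both keys lie on the tub floor, at (225,425) and (325,490) in the crop, and the tray is empty. I'll hold briefly, then swing back along the same arc.

arm_command([
  [0,0,0,0,-1],
  [0,0.15,0.64,0,-1],
  [0,0.38,1.26,0,-1],
  [0,0.66,1.86,0,-1],
  [0,0.98,2.43,0,-1],
])

```text
time_s: 24.82
tcp_pos: [553.9, 161.4, 281.2]
eef_rot: [-1.57, -0.067, 0.067]
ft_force: [-0.1, -1.6, -5.5]
finger_gap: 0.075
```

```bash
python3 -c "
from h import *
rim()"
```

```text
t 24.825 x -1.0 n 119.9 z 281.2 r 225.6 alpha 57.0 gap 0.075 F [-0.1 -1.6 -5.5]
```

arm_command([
  [0,0.37,0.54,0,-1],
  [0,0.7,0.95,0,-1],
  [0,1.07,1.33,0,-1],
  [0,1.46,1.69,0,-1],
  [0,1.87,2.02,0,-1],
])

```text
time_s: 25.45
tcp_pos: [549.3, 220.0, 225.1]
eef_rot: [-1.57, -0.066, 0.065]
ft_force: [-0.4, 0.1, -2.4]
finger_gap: 0.079
```

```bash
python3 -c "
from h import *
rim()"
```

```text
t 25.45 x -0.5 n 178.6 z 225.1 r 225.1 alpha 36.2 gap 0.079 F [-0.4  0.1 -2.4]
```

arm_command([
  [0,0.43,0.3,0,-1],
  [0,0.88,0.57,0,-1],
  [0,1.35,0.81,0,-1],
  [0,1.83,1.02,0,-1],
  [0,2.33,1.19,0,-1],
])

```text
time_s: 26.08
tcp_pos: [546.3, 255.8, 155.0]
eef_rot: [-1.569, -0.066, 0.065]
ft_force: [0.4, -1.1, -1.8]
finger_gap: 0.08
```

arm_command([
  [0,0.5,0.14,0,-1],
  [0,0.9,0.25,0,-1],
  [0,1.3,0.32,0,-1],
  [0,1.68,0.38,0,-1],
  [0,1.68,0.38,0,-1],
])

```text
time_s: 26.7
tcp_pos: [545.4, 269.2, 106.2]
eef_rot: [-1.567, -0.067, 0.066]
ft_force: [-3.1, 1.9, 9.9]
finger_gap: 0.075
```

```bash
python3 -c "
from h import *
rim()"
```

```text
t 26.7 x -0.2 n 227.9 z 106.2 r 231.4 alpha 3.5 gap 0.075 F [-3.1  1.9  9.9]
```

arm_command([
  [0,-0.04,0.2,0,-1],
  [0,-0.04,0.5,0,-1],
  [0,-0.04,0.85,0,-1],
  [0,-0.04,1.2,0,-1],
  [0,-0.04,1.5,0,-1],
])

```text
time_s: 27.32
tcp_pos: [543.1, 307.4, 107.4]
eef_rot: [-1.574, -0.064, 0.062]
ft_force: [1.4, -7.3, 5.6]
finger_gap: 0.082
```

arm_command([
  [0.05,0,0.3,0,-1],
  [0.1,0,0.6,0,-1],
  [0.1,0,0.9,0,-1],
  [0.1,0,1.0,0,-1],
  [0.1,0,1.0,0,-1],
])

```text
time_s: 27.95
tcp_pos: [543.4, 338.4, 107.4]
eef_rot: [-1.573, -0.065, 0.063]
ft_force: [-1.2, -5.2, 5.9]
finger_gap: 0.084
```

arm_command([
  [0,0,0,0,-0.5],
  [0,0,0,0,-0.3],
  [0,0,0,0,-0.3],
  [0,-1,0,0,-0.3],
  [0,-2.5,0,0,-0.3],
])

```text
time_s: 28.58
tcp_pos: [540.6, 341.5, 180.7]
eef_rot: [-1.571, -0.064, 0.069]
ft_force: [0.1, -0.4, -0.7]
finger_gap: 0.349
```

arm_command([
  [0,-1.5,0,0,-0.3],
  [-0.3,-3,1.5,0,-0.3],
  [-1,-3,3.5,0,-0.3],
  [-2,-3,5,0,-0.3],
  [-2,-3,5,0,-0.3],
])

```text
time_s: 29.2
tcp_pos: [463.1, 493.2, 271.4]
eef_rot: [-1.565, -0.072, 0.078]
ft_force: [0.7, -0.6, -0.4]
finger_gap: 0.35
```

```bash
python3 - <<'E'
from h import *
p,R,s=tool();print(s['time_s'],p,s['finger_gap'],s['ft_force'])
c,im=snap("top","t15.png"); cs,sc=snap("scene","s15.png")
cv2.imwrite("pics/m15.png",np.vstack([cv2.resize(im[100:300,140:540],(600,300)),cv2.resize(sc[90:390,130:530],(400,300)).copy() if 0 else cv2.copyMakeBorder(cv2.resize(sc[110:390,130:530],(429,300)),0,0,0,171,0)]))
E
```

```text
29.2 [463.11665948 493.24279503 271.38217131] 0.3502198008505657 [ 0.65837834 -0.6346965  -0.39438501]
```

View pics/m15.png

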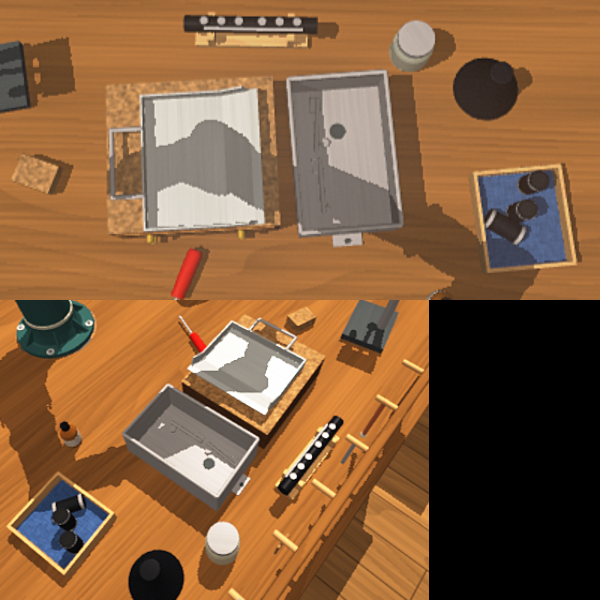

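Final view: the tray is flat and empty on the chest, both keys are in the tub, and the three barrels are in the box. The bystanders look unmoved and the gripper is clear. Handing in.

```bash
python3 -c "
from rig import arm
print(arm.close_job())"
```

```text
the job is handed in; nothing more can be done
None
```

I handed the job in at about 29 s of robot time. As far as my checks show it is complete, but the system gave no verdict.

**What I did:**
- **Barrels:** I moved the three barrels that were present from the tray into the felt-lined box.
- **Tipping:** I slid the tray by its bar about 82 mm, until the pouring lip hooked over the near rim. I then swung the handle end up about the rim to roughly 77°, and both keys tipped into the tub. I stopped at about 77° because the tray was already empty, so the handle did not go fully over.
- **Tray:** I swung it back along the same arc, pulled it back onto the chest, let go and moved the arm away.

**What the last checks showed (top and scene views):**
- All three barrels are inside the box. Two stand and one tipped over there, but it lies inside the walls.
- Both keys are on the tub floor.
- The tray looks flat and empty, with its middle at about (553, 225) mm against the chest centre at about (563, 210) mm.
- The bystanders look unmoved, and the gripper is clear of everything.

**What I could not check directly:**
- **Rim contact:** I inferred contact with the tub from the force on the tool, about 3.5 N against a tray weight of about 5.4 N, and from the bar keeping its 226 mm radius to within 2 mm. Near the top of the swing the force rose to about 6.4 N, so contact there may have been light.
- **Final tray angle:** I judged it flat by eye and did not measure it.

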